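Step off two bar lengths and set the ring box there

TASK

Measure out the place for the ring box with the H-shaped spacing bar: walk the bar end over end, two steps straight along the middle of the grey metal rail away from the stop block, each time standing it up on the end that stays down at its spot and laying it over forward, so that one end is always on the rail. Then set the brown ring box upright on the rail, centred and squared to it, right up against the far end of the bar. Leave the bar lying there and do not disturb the other things.

Things in the scene. Friction and masses are not known exactly. Their poses are not given: they have to be found in the camera images.
- end_a (a point): centre of one cross pin of the H-shaped spacing bar: steel pins 10 mm thick, 40 long with domed tips, across both ends of a wooden bar 16 wide, 8 high; 90 mm between pins, 100 overall, about 0.2 kg. Starts 1 to 4 mm off the stop, 13 mm above the table. x: along the bar from end_a to end_b; y: along the pin. Gripped lightly (10 N) across its two tips a pin swivels in the fingers.
- end_b (a point): centre of the other, equal cross pin: at the start the one away from the stop. Same axes as end_a. A pin that stays down rolls forward by up to 16 mm as the bar goes over it.
- stop_face (a point): top of the fixed grey metal rail (26 wide, 8 high, runs on 365 mm from here) at the foot of the stop. x: along the rail away from the stop, the way to walk; y: to the left; z: up. Behind it a dark wooden nose 20 wide, 20 high, 24 long, and a cross block 44 wide, 24 high. Two steps take the pins from about 7 and 97 mm to about 190 and 280 mm along x (roll included: 172 to 217 and 262 to 307).
- ring_box_centre (a point): centre, 22 mm above its underside, of the brown ring box that stands loose on the table beside the rail (52 x 52 mm, 45 high, with a small 3 mm knob on its -x side; 0.15 kg; lid does not open). z is up.
- jar: white round cleaner jar with blue screw cap, 58 mm across, 82 high; a bystander, loose; origin at the centre of its underside
- tape: roll of brown tape lying flat, 93 mm across, 48 high; a bystander, loose; origin at the centre of its underside
- dish: small round white dish, 82 mm across, 22 high; a bystander, loose; origin at the centre of its underside
- grey_bracelet: dark grey stone bracelet lying flat, 61 mm across, 20 high; a bystander, loose; origin at the centre of its underside
- white_bracelet: cream bracelet of upright rods, 59 mm across, 36 high; a bystander, loose; origin at the centre of its underside
- loupe: small folding loupe, 35 x 29 x 14 mm; a bystander, loose; origin at the centre of its underside

How it is judged:
By the outcome, as a careful person would: the job done as asked, in the order asked, and still so for the second after the job is handed in, with the robot touching nothing.
It also fails if it takes over 70 s, if anything falls off the work surface, if the arm or the gripper's body presses on something with over 40 N, if the wrist force passes 120 N, or if a joint passes its speed limit or range.

ROBOT

A 6-joint arm with a two-finger parallel gripper is mounted at the origin on a cart in front of the work surface, level with it; the furniture and walls round the work are solid. World frame = base frame: x ahead of the robot, y to its left, z up, the work surface at z = 0. Lengths are in m, angles in rad, forces in N, time in s.
With the tool pointing down it reaches from about 0.35 to 0.925 m from the base axis. Payload 6.4 kg.
Tool frame: the origin (TCP) lies at the very end of the fingers, on their centre line; the grasp point (between the pads) lies hold_point_z behind it (hold_point_z is the distance from the TCP to the grasp point, in m); z points along the fingers, y is the line along which they close (so a half turn about z gives the same grasp; the last joint's range is limited). The gripper opens to 94 mm and grips with 3 to 60 N. Pads are 16 mm wide; open, the fingers measure 119 mm over their backs; the gripper's body (75 mm by 177 mm) begins 78 mm behind the grasp point.
Start: joints at [-1.423, 0.245, 1.558, -0, 1.339, -0.174], TCP at [0.206, -0.617, 0.205] pointing down, gripper open.
Joint ranges: [-3.13, 3.13], [-1.02, 2.26], [0.13, 2.54], [-0.95, 4.09], [0.21, 2.88], [-2.74, 2.74]. Speed limits (rad/s): [2.57, 2.57, 3.14, 3.14, 3.14, 3.14].

INTERFACE

Orientations are given as a unit quaternion [x, y, z, w].
In Python, from workcell import * gives the robot as it stands. The module is installed in compiled form; this text tells all that it offers.
- The arm moves only by the tool move_arm, never from a script. Its argument "deltas" is text: rows parted by semicolons, each of 5 numbers parted by spaces: the shift along the tool's x, y, z in m, then the turn about the tool's z in degrees, then the gripper's target within -1 to 1 (shut at 1, half-way at 0, fully open at -1). A call has 1 to 20 rows; each row is the pose to reach, as a shift and turn from the pose commanded when the call began, along the tool's axes at that moment; what a row does not reach only later rows make up. A row lasts 1/12 s, in which the tool goes at most 41.7 mm and 7.16 degrees, less where a joint would pass 70% of its speed; a pose out of reach is approached as far as the arm can. A call with a gripper value outside its range is refused whole. The fingers move at their own pace and stop on an object; "squeeze" is the grip in N (left out, the last holds). Time passes only in rows, so rows that repeat a pose let the fingers close. It gives the time, the measured TCP pose, the force, the opening and the grip force at its end, in the units of the state.
- observe(): the state, without advancing time (a new reading comes with each control period).
- grab_frame(name): name is "side" or "top" or "wrist"; returns the picture (400x640x3 uint8, red, green, blue); there is no depth.
- get_calibration(name): a dict with "vertical_fov" (degrees; the focal length in pixels is half the picture's height over the tangent of half this angle, whatever the lens; pixels are square), "cx", "cy" (the principal point, pixels), "k1" (the pictures are not rectified: a ray, as slopes to the right and down, at radius r is drawn at 1 + k1 r^2 times it, then the intrinsics apply), "extrinsics" (4x4, takes a point from world to camera coordinates). Camera axes: x right, y down, z forward; pixel columns grow to the right and rows downward; lengths in m; the calibration is good to about 2 mm. A picture is of the moment at which its call begins: read the wrist's pose just before it. get_calibration takes no time and is no camera call; for the wrist camera it gives the pose at the moment of the call.
- finish_job(): hands the job in; it is judged then, once.
The state is a dict: "time": time; "joint_positions": joint angles; "qvel": joint speeds; "tau": joint torques, N m; "tool_pos": TCP position; "ee_rot": TCP orientation; "ft_force": force on the tool from outside, world axes, zero at the start; "moment": the same for the moment, N m; "width": opening from 0.0 (shut) to 1.0 (fully open); "grasp_force": force on a finger pad.
Only numpy, scipy, OpenCV 4.12 (cv2) and the standard library are available. Lean on these libraries where they do the work, as an engineer would, in place of code of your own. Each camera call takes 0.05 s, during which the arm holds its last target. There are 200 camera calls.

## Working session

There is one attempt and no reset: what is moved stays moved. The work goes in short steps, Python scripts to look and compute and a tool call to move; the robot and the scene stay as the last step left them, time stands still between calls to the robot, and variables do not carry over. Pictures are saved under pics/ and viewed, at most 10 in all, crops included, and the job is handed in when it is done.

Besides the shell and the picture viewer there is one more tool, called after "Call:" as name(argument=value, ...) on one line, values as JSON. move_arm: Moves the arm, as the interface text tells. Its arguments: {"type":"object","properties":{"deltas":{"type":"string"},"squeeze":{"type":"number"}},"required":["deltas"]}

```bash
mkdir -p pics
cat > h.py <<'E'
from workcell import *
import numpy as np, cv2
def calib(n):
    c=get_calibration(n); f=200/np.tan(np.radians(c["vertical_fov"])/2)
    return c,f,np.array(c["extrinsics"])
def ray(n,u,v,C=None):
    c,f,E=C or calib(n)
    d=np.array([(u-c["cx"])/f,(v-c["cy"])/f]); s=d.copy()
    for _ in range(30): s=d/(1+c["k1"]*(s@s))
    R=E[:3,:3];return -R.T@E[:3,3], R.T@np.array([s[0],s[1],1])
def atz(n,u,v,z,C=None):
    o,d=ray(n,u,v,C); return o+d*(z-o[2])/d[2]
def proj(n,p,C=None):
    c,f,E=C or calib(n); q=E[:3,:3]@np.array(p)+E[:3,3]; s=q[:2]/q[2]; s=s*(1+c["k1"]*(s@s))
    return s*f+[c["cx"],c["cy"]]
E
python3 - <<'E'
from h import *
s=observe();print({k:np.round(v,3) for k,v in s.items()})
for n in("top","side"):
    cv2.imwrite(f"pics/{n}0.png",grab_frame(n)[:,:,::-1]); print(n,get_calibration(n))
E
```

```text
{'time': np.float64(0.0), 'joint_positions': array([-1.423,  0.246,  1.559,  0.   ,  1.339, -0.174]), 'qvel': array([ 0.001, -0.   , -0.001,  0.001, -0.   ,  0.001]), 'tau': array([-0.0000e+00, -4.1584e+01, -3.1460e+01,  6.8000e-02,  3.3000e-02,
       -0.0000e+00]), 'tool_pos': array([ 0.206, -0.616,  0.204]), 'ee_rot': array([ 0.987,  0.16 ,  0.   , -0.001]), 'ft_force': array([-0.698, -0.15 , -0.013]), 'moment': array([ 0.03 , -0.032,  0.032]), 'grasp_force': np.float64(0.0), 'width': np.float64(1.003)}
top {'vertical_fov': 48.56529884745824, 'cx': 317.26626679415995, 'cy': 202.33478108223014, 'k1': -0.0460212229708806, 'extrinsics': array([[ 0.01194964, -0.9993663 ,  0.03352918,  0.11629554],
       [-0.98961027, -0.01662438, -0.14281155,  0.54924909],
       [ 0.14327845, -0.03147428, -0.98918181,  0.82027313],
       [ 0.        ,  0.        ,  0.        ,  1.        ]])}
side {'vertical_fov': 57.380089518518055, 'cx': 320.97140573813334, 'cy': 194.2184729779062, 'k1': -0.07017019388984039, 'extrinsics': array([[-0.9634729 ,  0.26776708,  0.00455719,  0.45980378],
       [ 0.18429897,  0.67529428, -0.71415091, -0.154124  ],
       [-0.19430355, -0.68722516, -0.69997694,  1.07324247],
       [ 0.        ,  0.        ,  0.        ,  1.        ]])}
```

View pics/top0.png

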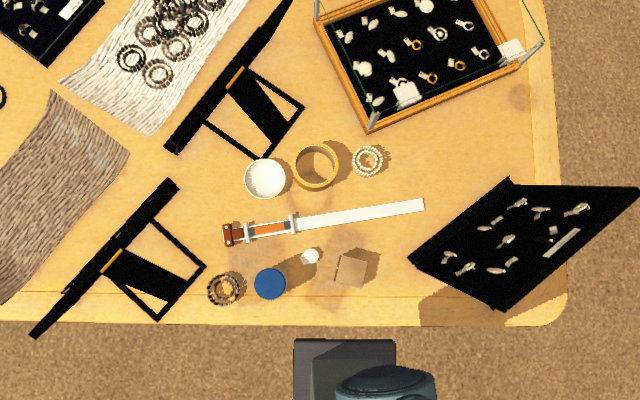

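View pics/side0.png

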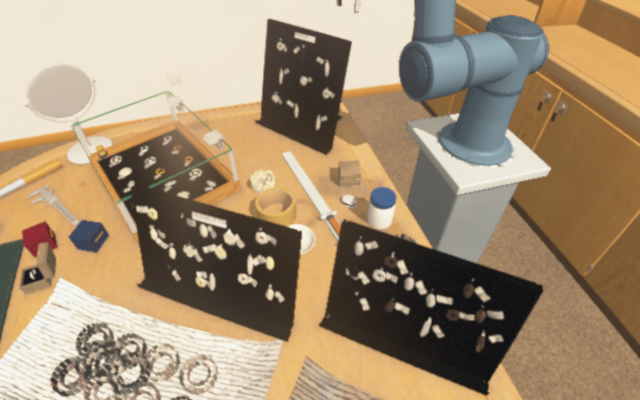

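The top view shows the stop at about (228,233), the rail running to (424,205), the pins at (248,231) and (293,225), and the box at (350,268). The loupe is at (309,256), the jar at (270,283), the dish at (265,179) and the tape at (316,166). Next I zoom in for sub-pixel marks.

Run:
```python
import cv2,workcell
print([ (k,getattr(workcell,k)) for k in dir(workcell) if 'hold' in k])
a=cv2.imread("pics/top0.png")
A=cv2.resize(a[195:300,215:375],None,fx=5,fy=5,interpolation=cv2.INTER_CUBIC)
cv2.imwrite("pics/z1.png",A)
```

```text
[('hold_point_z', 0.0188)]
```

View pics/z1.png

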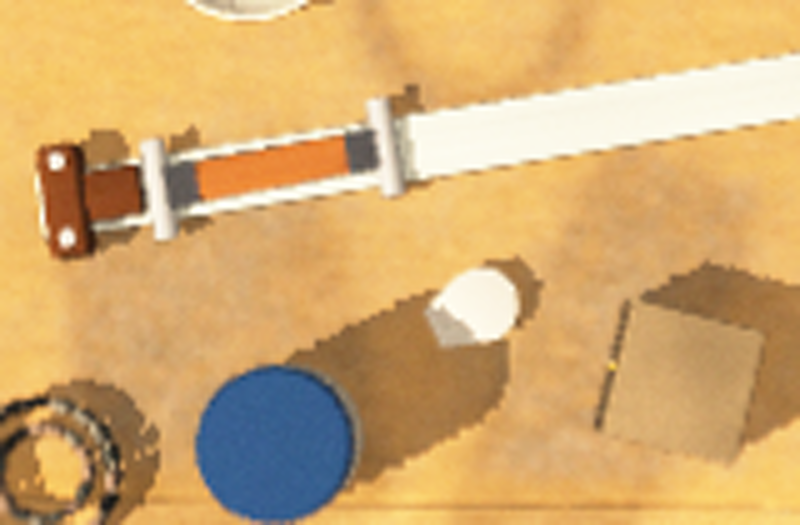

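The zoom shows end_a's tips at (150,143) and (166,237), and end_b's at (378,102) and (396,192). The box top corners are about (637,300), (763,337), (735,463) and (598,430). The knob is the yellow dot on the left face, so it points roughly towards the stop.

Run:
```python
from h import *
a=cv2.imread("pics/top0.png"); C=calib("top")
hsv=cv2.cvtColor(a,cv2.COLOR_BGR2HSV)
m=((hsv[:,:,1]<60)&(hsv[:,:,2]>190)).astype(np.uint8); m[:, :299]=0;m[:,432:]=0;m[:195]=0;m[245:]=0
n,l,st,_=cv2.connectedComponentsWithStats(m); k=1+np.argmax(st[1:,4]); ys,xs=np.where(l==k)
W=np.array([atz("top",x,y,.008,C)[:2] for x,y in zip(xs,ys)])
r=cv2.minAreaRect((W*1e3).astype(np.float32)); print("rail",r,cv2.boxPoints(r))
c=W.mean(0); d=np.linalg.svd(W-c,full_matrices=False)[2][0]; d=d*np.sign(-d[1]); print("c",c,"dir",d,np.degrees(np.arctan2(d[1],d[0])))
nrm=np.array([-d[1],d[0]])
def zp(u,v): return (u+.5)/5-.5+215,(v+.5)/5-.5+195
def rep(nm,u,v,z):
    p=atz("top",*zp(u,v),z,C)[:2]; print(nm,p.round(4),"s",round((p-c)@d,4),"n",round((p-c)@nrm,4)); return p
rep("stop",142,190,.026);rep("noseb",142,190,.02)
for nm,q in dict(a1=(150,143),a2=(166,237),b1=(378,102),b2=(396,192)).items(): rep(nm,*q,.014)
for q in [(637,300),(763,337),(735,463),(598,430)]: rep("box",*q,.045)
rep("knob",612,366,.03); rep("jar",275,443,.082); rep("loupe",478,305,.01)
E=np.array
e=((W-c)@d); print(e.min(),e.max()); np.save("rail.npy",np.array([c,d]))
```

```text
rail ((530.1986694335938, 35.13959503173828), (25.044343948364258, 255.54017639160156), 10.095727920532227) [[495.47314 158.73628]
 [540.2676  -92.84719]
 [564.9242  -88.45709]
 [520.12976 163.12637]]
c [0.52999287 0.03594614] dir [ 0.17628865 -0.98433851] -79.84634143514607
stop [0.4876 0.2668] s -0.2347 n -0.001
noseb [0.4881 0.2676] s -0.2354 n -0.0004
a1 [0.5071 0.2659] s -0.2304 n 0.018
a2 [0.4703 0.2584] s -0.2295 n -0.0196
b1 [0.5247 0.1766] s -0.1394 n 0.0196
b2 [0.4892 0.1689] s -0.138 n -0.0167
box [0.4474 0.0764] s -0.0544 n -0.0742
box [0.434  0.0286] s -0.0097 n -0.0957
box [0.387  0.0393] s -0.0285 n -0.1402
box [0.3987 0.0909] s -0.0772 n -0.1196
knob [0.4225 0.0846] s -0.0668 n -0.0972
jar [0.3939 0.2089] s -0.1942 n -0.1034
loupe [0.4456 0.1359] s -0.1133 n -0.0655
-0.12695215043411734 0.12860283531795919
```

Run:
```python
from h import *
for n,pts in dict(top=[(410,258),(510,178),(500,310),(640,185),(397,100),(500,40)],side=[(332,150),(258,122),(287,153)]).items():
    C=calib(n)
    for p in pts: print(n,p,[atz(n,*p,z,C)[:2].round(3) for z in (0,.1,.2,.3)])
C=calib("side")
# height of stand top above bottom points
for b,t in [((332,150),(330,150)),]: pass
for base in [atz("side",332,150,0,C),atz("side",258,122,0,C)]:
    for z in (.1,.2,.25,.3): print(base.round(3),z,proj("side",[base[0],base[1],z]).round(),proj("top",[base[0],base[1],z]).round())
for nm in("top","side"):
    print(nm,[proj(nm,p).round(1) for p in [(.4887,.2622,.013),(.507,.1727,.013),(.4165,.059,.045)]])
```

```text
top (410, 258) [array([ 0.443, -0.064]), array([ 0.441, -0.04 ]), array([ 0.439, -0.016]), array([0.437, 0.009])]
top (510, 178) [array([ 0.611, -0.279]), array([ 0.59, -0.23]), array([ 0.569, -0.182]), array([ 0.548, -0.133])]
top (500, 310) [array([ 0.342, -0.245]), array([ 0.351, -0.2  ]), array([ 0.36 , -0.156]), array([ 0.37 , -0.111])]
top (640, 185) [array([ 0.602, -0.568]), array([ 0.582, -0.487]), array([ 0.562, -0.405]), array([ 0.542, -0.324])]
top (397, 100) [array([ 0.774, -0.043]), array([ 0.735, -0.021]), array([0.695, 0.001]), array([0.656, 0.023])]
top (500, 40) [array([ 0.92 , -0.275]), array([ 0.864, -0.227]), array([ 0.808, -0.179]), array([ 0.752, -0.13 ])]
side (332, 150) [array([ 0.424, -0.074]), array([0.464, 0.05 ]), array([0.504, 0.174]), array([0.544, 0.298])]
side (258, 122) [array([ 0.607, -0.274]), array([ 0.618, -0.118]), array([0.63 , 0.037]), array([0.641, 0.192])]
side (287, 153) [array([ 0.551, -0.095]), array([0.571, 0.033]), array([0.591, 0.16 ]), array([0.611, 0.287])]
[ 0.424 -0.074  0.   ] 0.1 [333. 120.] [429. 268.]
[ 0.424 -0.074  0.   ] 0.2 [334.  86.] [447. 268.]
[ 0.424 -0.074  0.   ] 0.25 [335.  67.] [459. 268.]
[ 0.424 -0.074  0.   ] 0.3 [335.  46.] [472. 269.]
[ 0.607 -0.274  0.   ] 0.1 [254.  93.] [532. 170.]
[ 0.607 -0.274  0.   ] 0.2 [250.  61.] [563. 157.]
[ 0.607 -0.274  0.   ] 0.25 [248.  43.] [581. 149.]
[ 0.607 -0.274  0.   ] 0.3 [245.  25.] [603. 140.]
top [array([246.2, 232.6]), array([292., 224.]), array([351.2, 271.2])]
side [array([348.4, 242.2]), array([328.6, 214.3]), array([350.5, 166.6])]
```

```bash
cat >> h.py <<'E'
from scipy.spatial.transform import Rotation as Ro
def rel(p,heading=None,z=None):
    s=observe(); R=Ro.from_quat(s["ee_rot"]).as_matrix(); d=R.T@(np.array(p)-s["tool_pos"])
    h=np.degrees(np.arctan2(R[1,0],R[0,0])); t=0 if heading is None else -((heading-h+180)%360-180)
    print("delta",d.round(4),"turn",round(t,2),"now h",round(h,2),"pos",s["tool_pos"].round(4),"tilt",R[:,2].round(4),"q",s["joint_positions"].round(2),"t",round(float(s["time"]),2)); return d,t
E
python3 -c "
from h import *
rel((.206,-.617,.42));rel((.46,.12,.42),100.15);rel((.46,.12,.28),100.15)"
```

```text
delta [ 0.0003  0.0007 -0.2155] turn 0 now h 18.44 pos [ 0.2055 -0.6161  0.2045] tilt [-3.0e-04  1.7e-03 -1.0e+00] q [-1.42  0.25  1.56 -0.    1.34 -0.17] t 0.1
delta [ 0.4743 -0.6182 -0.2144] turn -81.71 now h 18.44 pos [ 0.2055 -0.6161  0.2045] tilt [-3.0e-04  1.7e-03 -1.0e+00] q [-1.42  0.25  1.56 -0.    1.34 -0.17] t 0.1
delta [ 0.4743 -0.6179 -0.0744] turn -81.71 now h 18.44 pos [ 0.2055 -0.6161  0.2045] tilt [-3.0e-04  1.7e-03 -1.0e+00] q [-1.42  0.25  1.56 -0.    1.34 -0.17] t 0.1
```

Call:
move_arm(deltas="0 0 -0.215 0 -0.25;0 0 -0.215 0 -0.25;0 0 -0.215 0 -0.25;0 0 -0.215 0 -0.25;0 0 -0.215 0 -0.25;0 0 -0.215 0 -0.25;0.474 -0.618 -0.215 -81.7 -0.25;0.474 -0.618 -0.215 -81.7 -0.25;0.474 -0.618 -0.215 -81.7 -0.25;0.474 -0.618 -0.215 -81.7 -0.25;0.474 -0.618 -0.215 -81.7 -0.25;0.474 -0.618 -0.215 -81.7 -0.25;0.474 -0.618 -0.215 -81.7 -0.25;0.474 -0.618 -0.215 -81.7 -0.25;0.474 -0.618 -0.215 -81.7 -0.25;0.474 -0.618 -0.215 -81.7 -0.25;0.474 -0.618 -0.215 -81.7 -0.25;0.474 -0.618 -0.215 -81.7 -0.25;0.474 -0.618 -0.215 -81.7 -0.25;0.474 -0.618 -0.215 -81.7 -0.25")

```text
time: 1.77
tool_pos: [0.3959, -0.0632, 0.4199]
ee_rot: [0.642, 0.767, -0.0, -0.0]
ft_force: [0.8, -1.1, -0.2]
width: 0.624
grasp_force: 0.0
```

```bash
python3 -c "
from h import *
rel((.46,.12,.28),100.15)"
```

```text
delta [0.1691 0.0953 0.1398] turn -0.03 now h 100.12 pos [ 0.3959 -0.0632  0.4199] tilt [-1.e-04  0.e+00 -1.e+00] q [-0.44 -0.46  1.83 -0.    1.77 -0.62] t 1.77
```

Call:
move_arm(deltas="0.169 0.095 0.14 0 -0.25;0.169 0.095 0.14 0 -0.25;0.169 0.095 0.14 0 -0.25;0.169 0.095 0.14 0 -0.25;0.169 0.095 0.14 0 -0.25;0.169 0.095 0.14 0 -0.25;0.169 0.095 0.14 0 -0.25;0.169 0.095 0.14 0 -0.25;0.169 0.095 0.14 0 -0.25")

```text
time: 2.52
tool_pos: [0.4598, 0.1175, 0.2807]
ee_rot: [0.642, 0.767, -0.0, 0.0]
ft_force: [0.0, 0.2, -0.6]
width: 0.628
grasp_force: 0.0
```

```bash
python3 -c "
from h import *
import pickle
C=calib('wrist');f=grab_frame('wrist');cv2.imwrite('pics/w1.png',f[:,:,::-1]);pickle.dump(C,open('w1.pkl','wb'))
print(C[0])
rel((.4887,.2622,.1),100.15)
c,d=np.load('rail.npy')
for nm,p in dict(a=(.4887,.2622,.013),b=(.507,.1727,.013),box=(.4165,.059,.045)).items(): print(nm,proj('wrist',p,C).round(1))
"
```

```text
{'vertical_fov': 68.38290762651083, 'cx': 315.94218194621044, 'cy': 199.3984718131721, 'k1': 0.01580975363645848, 'extrinsics': array([[ 0.98439672,  0.17596026,  0.00104115, -0.47279434],
       [ 0.16969006, -0.95085112,  0.2590124 , -0.01336404],
       [ 0.04656587, -0.25479429, -0.96587343,  0.47296441],
       [ 0.        ,  0.        ,  0.        ,  1.        ]])}
delta [0.1379 0.0533 0.1814] turn -0.07 now h 100.08 pos [0.4601 0.1171 0.2814] tilt [ 1.6e-03 -2.0e-04 -1.0e+00] q [ 0.01 -0.24  1.9  -0.    1.47 -0.17] t 2.57
a [354.5  74.3]
b [353.9 140.4]
box [280.4 208.1]
```

View pics/w1.png

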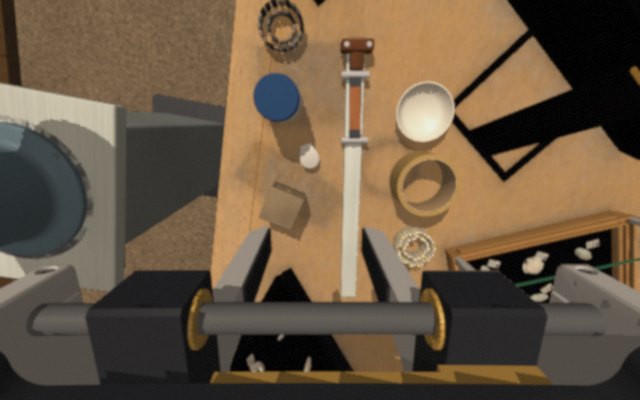

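The wrist view puts the pins at (355,74) and (354.5,141), which agrees with the top camera to within 1 mm. The rail runs down to (348,295) and the box is at (285,208). I'll fit the rail here as well, then plan the walk.

```bash
python3 -c "
from h import *
import pickle
C=pickle.load(open('w1.pkl','rb'));a=cv2.imread('pics/w1.png')
hsv=cv2.cvtColor(a,cv2.COLOR_BGR2HSV);m=((hsv[:,:,1]<45)&(hsv[:,:,2]>170)).astype(np.uint8)
m[:150]=0;m[290:]=0;m[:,:335]=0;m[:,368:]=0
ys,xs=np.where(m);print(len(ys))
P=[]
for y in range(150,290,4):
    q=xs[ys==y]; P.append(list(atz('wrist',q.mean(),y,.008,C)[:2])+[len(q)])
P=np.array(P);c,d=np.load('rail.npy');n=np.array([-d[1],d[0]])
print(((P[:,:2]-c)@n).round(4)); print(P[:,2])
W=P[:,:2];k=np.linalg.svd(W-W.mean(0))[2][0];print(np.degrees(np.arctan2(k[1],k[0])))
for q in [(355,74),(354.5,141)]: p=atz('wrist',*q,.013,C)[:2];print(p,(p-c)@d,(p-c)@n)
A=cv2.resize(a[40:240,240:400],None,fx=3.7,fy=3,interpolation=cv2.INTER_CUBIC)
A=cv2.resize(a[165:245,250:370],None,fx=6,fy=6,interpolation=cv2.INTER_CUBIC);cv2.imwrite('pics/w1z.png',A)
"
```

```text
1936
[ 0.0005  0.0007  0.0001  0.0003  0.0005  0.0007  0.0009  0.0011  0.0005
  0.0007  0.0001  0.0003 -0.0003  0.0007  0.0001  0.0003 -0.0003 -0.0001
  0.0001 -0.0005  0.0005  0.0007 -0.0007  0.0003 -0.0003 -0.0001  0.0001
  0.0003  0.0005 -0.0001  0.0001  0.0003  0.0005 -0.0002  0.    ]
[16. 16. 15. 15. 15. 15. 15. 15. 14. 14. 15. 15. 14. 15. 14. 14. 13. 13.
 13. 14. 13. 13. 13. 14. 13. 13. 13. 13. 13. 12. 12. 12. 14. 13. 13.]
-79.97855512357862
[0.48924613 0.2626935 ] -0.2303793455484371 -0.00013560575299223788
[0.50806904 0.17192593] -0.13771506894028918 0.0023912180369200856
```

View pics/w1z.png

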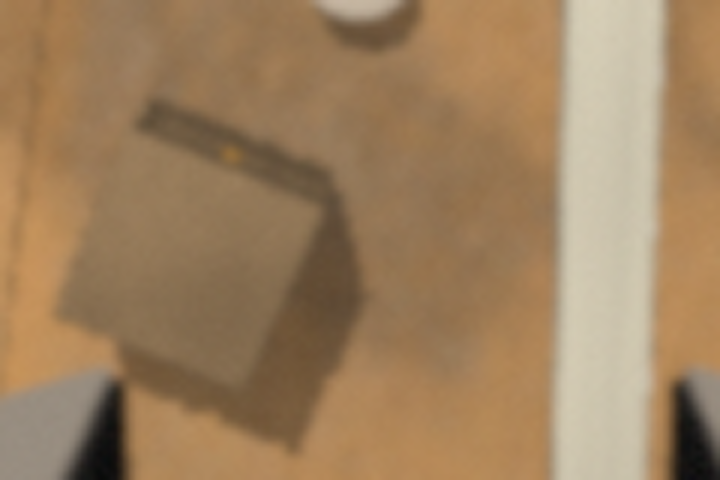

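The knob sits at about mid-height on the box face, z ≈ 26 mm. On the rail that clears the top of the pin, so a 25° turn is enough when placing the box. Now to grip end_a.

```bash
python3 -c "
from h import *
rel((.4898,.2626,.004),100.1)"
```

```text
delta [0.1382 0.0543 0.2774] turn -0.02 now h 100.08 pos [0.4601 0.1171 0.2814] tilt [ 1.6e-03 -2.0e-04 -1.0e+00] q [ 0.01 -0.24  1.9  -0.    1.47 -0.17] t 2.57
```

Call:
move_arm(deltas="0.138 0.054 0.1 0 -0.25;0.138 0.054 0.1 0 -0.25;0.138 0.054 0.1 0 -0.25;0.138 0.054 0.1 0 -0.25;0.138 0.054 0.1 0 -0.25;0.138 0.054 0.22 0 -0.25;0.138 0.054 0.22 0 -0.25;0.138 0.054 0.22 0 -0.25;0.138 0.054 0.22 0 -0.25;0.138 0.054 0.22 0 -0.25", squeeze=10)

```text
time: 3.4
tool_pos: [0.4885, 0.2619, 0.0604]
ee_rot: [0.642, 0.766, -0.001, -0.001]
ft_force: [0.2, -0.3, 0.2]
width: 0.625
grasp_force: 0.0
```

```bash
python3 -c "
from h import *
rel((.4898,.2626,.004),100.1)"
```

```text
delta [0.0005 0.0016 0.0564] turn -0.06 now h 100.04 pos [0.4885 0.2619 0.0604] tilt [-2.1e-03 -8.0e-04 -1.0e+00] q [ 0.29  0.21  1.89 -0.    1.04  0.11] t 3.4
```

Call:
move_arm(deltas="0 0.001 0.03 0 -0.25;0 0.001 0.056 0 -0.25;0 0.001 0.056 0 -0.25;0 0.001 0.056 0 0;0 0.001 0.056 0 0.3;0 0.001 0.056 0 0.5;0 0.001 0.056 0 0.5;0 0.001 0.056 0 0.5;0 0.001 0.056 0 0.5", squeeze=10)

```text
time: 4.15
tool_pos: [0.4917, 0.264, 0.0072]
ee_rot: [0.642, 0.767, 0.002, 0.001]
ft_force: [-0.9, -0.3, 7.6]
width: 0.41
grasp_force: 10.0
```

Call:
move_arm(deltas="0 0 -0.003 0 0.5;0 0 -0.003 0 0.5;0 0 -0.003 0 0.5")

```text
time: 4.4
tool_pos: [0.4899, 0.2635, 0.008]
ee_rot: [0.642, 0.767, 0.0, 0.0]
ft_force: [0.5, 0.3, -1.0]
width: 0.412
grasp_force: 10.0
```

```bash
python3 -c "
from h import *
for i in range(3):
    s=observe();print(s['tool_pos'].round(4),s['ft_force'].round(2),s['grasp_force'],s['width'])
    cv2.imwrite('pics/t%d.png'%i,grab_frame('top')[:,:,::-1])
s=observe();print(s['tool_pos'].round(4),s['ft_force'].round(2))
"
```

```text
[0.4899 0.2635 0.008 ] [ 0.51  0.27 -0.96] 9.99995450489223 0.4119962628205923
[0.4896 0.2634 0.0076] [ 0.1  -0.32 -1.18] 10.000051902607083 0.4085312770789734
[0.4895 0.2634 0.0074] [0.23 0.97 0.46] 10.000095013529062 0.41189895531450427
[0.4896 0.2634 0.0074] [-0.57  0.13 -0.2 ]
```

Call:
move_arm(deltas="-0.0007 0 -0.009 0 0.5;-0.0024 0 -0.0183 0 0.5;-0.005 0 -0.0274 0 0.5;-0.0086 0 -0.0362 0 0.5;-0.013 0 -0.0445 0 0.5;-0.0184 0 -0.0524 0 0.5;-0.0245 0 -0.0597 0 0.5;-0.0314 0 -0.0664 0 0.5;-0.039 0 -0.0723 0 0.5;-0.047 0 -0.0774 0 0.5;-0.0556 0 -0.0817 0 0.5;-0.0646 0 -0.085 0 0.5;-0.074 0 -0.0874 0 0.5;-0.0834 0 -0.0889 0 0.5;-0.093 0 -0.0894 0 0.5;-0.093 0 -0.0894 0 0.5;-0.093 0 -0.0894 0 0.5")

```text
time: 5.97
tool_pos: [0.5066, 0.1712, 0.0974]
ee_rot: [0.642, 0.766, 0.0, 0.0]
ft_force: [-1.4, 0.6, 4.7]
width: 0.416
grasp_force: 10.0
```

```bash
python3 -c "
from h import *
a=grab_frame('side');s=observe();print(s['tool_pos'].round(4),s['ft_force'].round(2),s['width'])
p=s['tool_pos'];u=proj('side',p);print(u, proj('side',[p[0],p[1],.013]))
u=u.astype(int);cv2.imwrite('pics/s1.png',cv2.resize(a[u[1]-60:u[1]+65,u[0]-80:u[0]+80,::-1],None,fx=4.5,fy=4.5,interpolation=cv2.INTER_CUBIC))
"
```

```text
[0.5065 0.1716 0.0974] [-0.37  0.37  5.59] 0.41035329831681594
[329.40533211 187.52683291] [328.65035001 213.97514362]
```

View pics/s1.png

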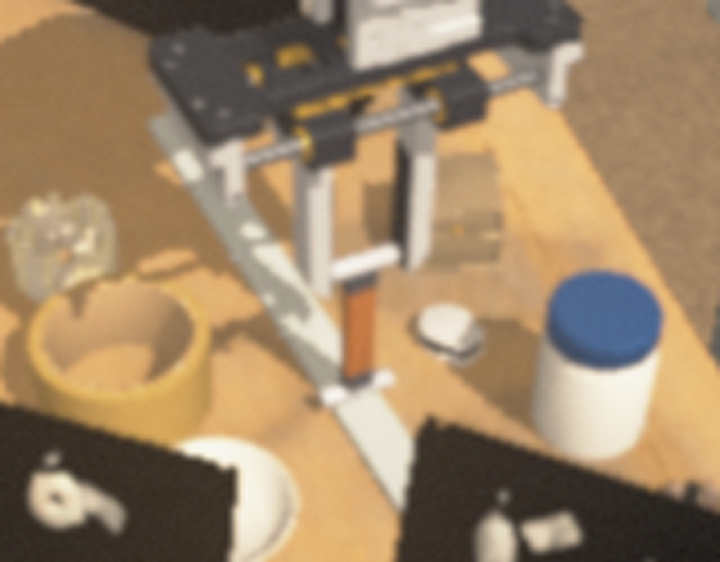

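The bar stands vertical on end_b on the rail, with light downward pressure. I'll lay it over forward.

Call:
move_arm(deltas="-0.0096 0 0.0005 0 0.5;-0.019 0 0.002 0 0.5;-0.0284 0 0.0044 0 0.5;-0.0374 0 0.0078 0 0.5;-0.046 0 0.012 0 0.5;-0.054 0 0.0172 0 0.5;-0.0616 0 0.0231 0 0.5;-0.0685 0 0.0298 0 0.5;-0.0746 0 0.037 0 0.5;-0.08 0 0.045 0 0.5;-0.0844 0 0.0534 0 0.5;-0.088 0 0.0622 0 0.5;-0.0906 0 0.0713 0 0.5;-0.0923 0 0.0806 0 0.5;-0.093 0 0.0885 0 0.5;-0.093 0 0.0895 0 0.5;-0.093 0 0.0895 0 0.5")

```text
time: 7.43
tool_pos: [0.5219, 0.0804, 0.0067]
ee_rot: [0.642, 0.767, -0.0, -0.001]
ft_force: [0.2, -0.1, -1.1]
width: 0.413
grasp_force: 10.0
```

```bash
python3 -c "
from h import *
a=grab_frame('top');s=observe();print(s['tool_pos'].round(4),s['ft_force'].round(2),s['width'])
cv2.imwrite('pics/top2.png',a[:,:,::-1])
p=s['tool_pos'];print(proj('top',p))
cv2.imwrite('pics/z2.png',cv2.resize(a[160:290,215:415,::-1],None,fx=4,fy=4,interpolation=cv2.INTER_CUBIC))
"
```

```text
[0.522  0.0805 0.0071] [-1.06  0.05 -1.1 ] 0.4116866005631833
[338.46353097 217.50382164]
```

View pics/z2.png

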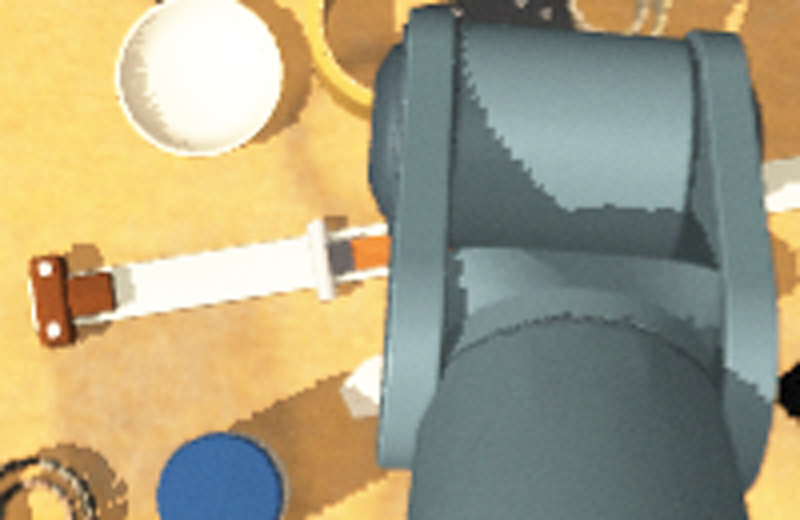

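end_a now lies forward, and end_b is on the rail at zoom (321,259), which is top-view pixel (295,225). Only the arm hides the rest. I'll release and compute where end_b is.

Call:
move_arm(deltas="0 0 0.0005 0 0.5;0 0 0.0005 0 -0.25;0 0 0.0005 0 -0.25;0 0 0.0005 0 -0.25;0 0 0.0005 0 -0.25;0 0 -0.04 0 -0.25;0 0 -0.06 0 -0.25;0 0 -0.06 0 -0.25")

```text
time: 8.15
tool_pos: [0.5261, 0.0801, 0.0723]
ee_rot: [0.642, 0.767, 0.003, 0.004]
ft_force: [1.0, 0.9, 1.3]
width: 0.623
grasp_force: 0.0
```

```bash
cat >> h.py <<'E'
c0=np.array([.5302,.0360]); d0=np.array([np.cos(np.radians(-79.9)),np.sin(np.radians(-79.9))]); n0=np.array([-d0[1],d0[0]])
def sn(p): p=np.array(p[:2])-c0; return (p@d0+.2354).round(4),(p@n0).round(4)
def W(s,n=0): return c0+d0*(s-.2354)+n0*n
E
python3 -c "
from h import *
s=observe()
zp=lambda u,v:((u+.5)/4-.5+215,(v+.5)/4-.5+160)
for q in [(315,222),(328,296)]: p=atz('top',*zp(*q),.014);print(p,sn(p))
C=calib('wrist');a=grab_frame('wrist')
cv2.imwrite('pics/w3.png',a[:,:,::-1]);import pickle;pickle.dump(C,open('w3.pkl','wb'))
print('tool',sn(s['tool_pos']),s['tool_pos'])
for k in (97,100,105,190): print(k,proj('wrist',[*W(k/1e3),.013],C))
hsv=cv2.cvtColor(a,cv2.COLOR_RGB2HSV)
"
```

```text
[0.52458277 0.17037199 0.014     ] (np.float64(0.1021), np.float64(0.018))
[0.48809267 0.16327984 0.014     ] (np.float64(0.1027), np.float64(-0.0191))
tool (np.float64(0.1912), np.float64(0.0037)) [0.52612977 0.08014067 0.07225205]
97 [311.386257    93.97805829]
100 [311.39985646  98.12567579]
105 [311.42224489 104.9710697 ]
190 [311.75690521 210.03517116]
```

View pics/w3.png

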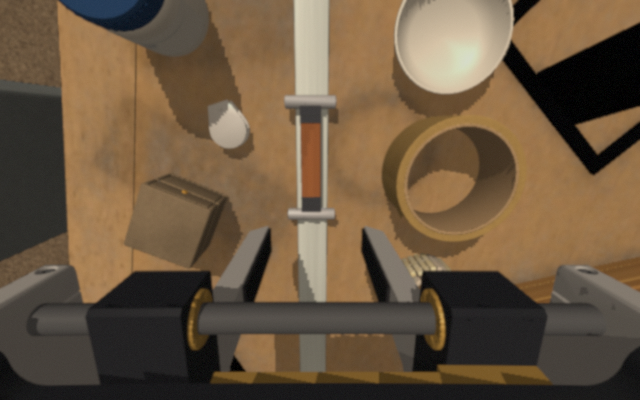

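The bar lies square on the rail, with end_b at (310,101) and end_a at (311,214), so s ≈ 102 and 193 mm. Nothing else has moved.

```bash
python3 -c "
from h import *
import pickle
C=pickle.load(open('w3.pkl','rb'))
for q in [(310,101.5),(311.5,214)]: print(sn(atz('wrist',*q,.014,C)))
rel([*W(.1024),.0072],100.1)
"
```

```text
(np.float64(0.1025), np.float64(-0.0011))
(np.float64(0.1932), np.float64(-0.0002))
delta [ 0.0886 -0.0025  0.0627] turn 0.04 now h 100.14 pos [0.5246 0.0802 0.07  ] tilt [ 5.8e-03 -3.0e-04 -1.0e+00] q [-0.06  0.13  1.96  0.    1.05 -0.24] t 8.2
```

Call:
move_arm(deltas="0.035 0 0 0 -0.25;0.07 0 0 0 -0.25;0.0885 0 0 0 -0.25;0.0885 0 0 0 -0.25;0.0885 0 0.03 0 -0.25;0.0885 0 0.058 0 -0.25;0.0885 0 0.0595 0 -0.25;0.0885 0 0.0595 0 -0.25;0.0885 0 0.0595 0 0;0.0885 0 0.0595 0 0.5;0.0885 0 0.0595 0 0.5;0.0885 0 0.0595 0 0.5;0.0885 0 0.0595 0 0.5", squeeze=10)

```text
time: 9.28
tool_pos: [0.5079, 0.1673, 0.0093]
ee_rot: [0.642, 0.767, 0.001, 0.001]
ft_force: [0.4, -0.3, 4.8]
width: 0.408
grasp_force: 10.0
```

```bash
python3 -c "
from h import *
for i in range(2):
    s=observe();print(s['tool_pos'].round(4),sn(s['tool_pos']),s['ft_force'].round(2),s['width'],s['grasp_force']);grab_frame('top')
rel([*W(.1024),.0072],100.1)
"
```

```text
[0.5079 0.1673 0.0093] (np.float64(0.1022), np.float64(0.0011)) [ 0.37 -0.32  4.79] 0.407841206500807 10.00035171979107
[0.508  0.1674 0.0093] (np.float64(0.1022), np.float64(0.0012)) [-1.56 -0.98  5.37] 0.4111364759699676 10.000321231927956
delta [-0.0002 -0.0011  0.002 ] turn 0.04 now h 100.14 pos [0.508  0.1674 0.0092] tilt [ 0.0024 -0.     -1.    ] q [ 0.11  0.25  1.96 -0.    0.93 -0.07] t 9.38
```

Call:
move_arm(deltas="0 0 -0.002 0 0.5;0 0 -0.002 0 0.5;-0.0007 0 -0.0112 0 0.5;-0.0024 0 -0.0204 0 0.5;-0.005 0 -0.0295 0 0.5;-0.0086 0 -0.0383 0 0.5;-0.013 0 -0.0466 0 0.5;-0.0184 0 -0.0545 0 0.5;-0.0245 0 -0.0618 0 0.5;-0.0314 0 -0.0685 0 0.5;-0.039 0 -0.0744 0 0.5;-0.047 0 -0.0795 0 0.5;-0.0556 0 -0.0838 0 0.5;-0.0646 0 -0.0871 0 0.5;-0.074 0 -0.0895 0 0.5;-0.0834 0 -0.091 0 0.5;-0.093 0 -0.0915 0 0.5;-0.093 0 -0.0915 0 0.5;-0.093 0 -0.0915 0 0.5")

```text
time: 10.97
tool_pos: [0.5236, 0.0752, 0.0997]
ee_rot: [0.642, 0.766, 0.0, 0.0]
ft_force: [-0.7, 0.9, 3.5]
width: 0.414
grasp_force: 10.0
```

```bash
python3 -c "
from h import *
for i in range(1):
    s=observe();print(s['tool_pos'].round(4),sn(s['tool_pos']),s['ft_force'].round(2),s['width'],s['grasp_force']);
a=grab_frame('side')
p=s['tool_pos'];u=proj('side',p);print(u, proj('side',[p[0],p[1],.013]))
u=u.astype(int);cv2.imwrite('pics/s2.png',cv2.resize(a[u[1]-60:u[1]+65,u[0]-80:u[0]+80,::-1],None,fx=4.5,fy=4.5,interpolation=cv2.INTER_CUBIC))
"
```

```text
[0.5236 0.0752 0.0997] (np.float64(0.1956), np.float64(0.0003)) [-0.68  0.89  3.46] 0.4137409254577444 10.000786115415394
[310.64300749 160.67875923] [311.16728389 187.74580313]
```

The 3.5 N upward force shows the bar is standing on end_a, as in the first step. I'll lay it over forward.

Call:
move_arm(deltas="-0.0096 0 0.0005 0 0.5;-0.019 0 0.002 0 0.5;-0.0284 0 0.0044 0 0.5;-0.0374 0 0.0078 0 0.5;-0.046 0 0.012 0 0.5;-0.054 0 0.0172 0 0.5;-0.0616 0 0.0231 0 0.5;-0.0685 0 0.0298 0 0.5;-0.0746 0 0.037 0 0.5;-0.08 0 0.045 0 0.5;-0.0844 0 0.0534 0 0.5;-0.088 0 0.0622 0 0.5;-0.0906 0 0.0713 0 0.5;-0.0923 0 0.0806 0 0.5;-0.093 0 0.0885 0 0.5;-0.093 0 0.0895 0 0.5;-0.093 0 0.0895 0 0.5;-0.093 0 0.0895 0 0.5")

```text
time: 12.52
tool_pos: [0.5393, -0.0154, 0.0097]
ee_rot: [0.642, 0.767, -0.0, -0.0]
ft_force: [0.0, -0.1, -1.0]
width: 0.411
grasp_force: 10.0
```

```bash
python3 -c "
from h import *
s=observe();print(s['tool_pos'].round(4),sn(s['tool_pos']),s['ft_force'].round(2),s['width'],s['grasp_force']);
"
```

```text
[ 0.5393 -0.0154  0.0097] (np.float64(0.2876), np.float64(-0.0001)) [ 0.04 -0.14 -1.05] 0.41130554918300394 10.000028955400921
```

Call:
move_arm(deltas="0 0 0.0007 0 0.5;0 0 0.0007 0 0.5;0 0 0.0007 0 -0.25;0 0 0.0007 0 -0.25;0 0 0.0007 0 -0.25;0 0 0.0007 0 -0.25;0 0 -0.04 0 -0.25;0 0 -0.08 0 -0.25;0 0 -0.1 0 -0.25;0 0 -0.1 0 -0.25;0 0 -0.1 0 -0.25")

```text
time: 13.43
tool_pos: [0.5405, -0.0159, 0.1112]
ee_rot: [0.642, 0.767, 0.001, 0.001]
ft_force: [-0.7, 0.8, -0.1]
width: 0.626
grasp_force: 0.0
```

```bash
python3 -c "
from h import *
import pickle
s=observe();C=calib('wrist');a=grab_frame('wrist')
cv2.imwrite('pics/w4.png',a[:,:,::-1]);pickle.dump(C,open('w4.pkl','wb'))
print(s['tool_pos'],sn(s['tool_pos']))
for k in (197,287): print(k,proj('wrist',[*W(k/1e3),.013],C))
"
```

```text
[ 0.54045807 -0.01592262  0.1112378 ] (np.float64(0.2883), np.float64(0.001))
197 [315.31666328 101.18095981]
287 [315.3108631  198.20396079]
```

View pics/w4.png

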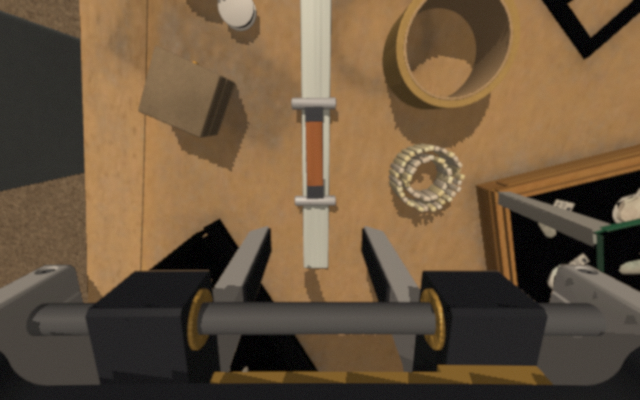

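Both pins lie square on the rail at (314,103) and (315,202), and the rail end is at (316,268). Now I'll compute the box pose from the wrist and top views together.

```bash
python3 -c "
from h import *
import pickle
C=pickle.load(open('w4.pkl','rb'))
for q in [(314,103),(315,202),(316,268)]: print(sn(atz('wrist',*q,.014,C)))
C=pickle.load(open('w1.pkl','rb'))
def fit(P):
    P=np.array(P)[:,:2]; e=[P[1]-P[0],P[2]-P[3]]; g=[P[0]-P[3],P[1]-P[2]]
    print('ctr',P.mean(0).round(4),'lens',[np.linalg.norm(v).round(4) for v in e+g],'ang',[np.degrees(np.arctan2(v[1],v[0])).round(1) for v in e+g])
fit([atz('wrist',(u+.5)/6-.5+250,(v+.5)/6-.5+165,.045,C) for u,v in [(328,205),(240,388),(57,315),(140,128)]])
fit([atz('top',(u+.5)/5-.5+215,(v+.5)/5-.5+195,.045) for u,v in [(637,300),(763,337),(735,463),(598,430)]])
rel([.4165,.058,.1],75.5)
"
```

```text
(np.float64(0.1986), np.float64(-0.0012))
(np.float64(0.2906), np.float64(-0.0003))
(np.float64(0.3618), np.float64(0.0007))
ctr [0.418  0.0595] lens [np.float64(0.0525), np.float64(0.0523), np.float64(0.0489), np.float64(0.0488)] ang [np.float64(-105.3), np.float64(-105.1), np.float64(-12.9), np.float64(-13.1)]
ctr [0.4168 0.0588] lens [np.float64(0.0497), np.float64(0.0529), np.float64(0.0508), np.float64(0.0483)] ang [np.float64(-105.6), np.float64(-102.8), np.float64(-16.5), np.float64(-12.8)]
delta [ 0.0941 -0.1078  0.0095] turn 24.64 now h 100.14 pos [ 0.5392 -0.0157  0.1095] tilt [-3.e-04  1.e-04 -1.e+00] q [-0.24  0.1   1.91  0.    1.13 -0.42] t 13.48
```

Call:
move_arm(deltas="0.095 -0.107 0 24.4 -0.7;0.095 -0.107 0 24.4 -0.7;0.095 -0.107 0 24.4 -0.7;0.095 -0.107 0 24.4 -0.7;0.095 -0.107 0 24.4 -0.7;0.095 -0.107 0 24.4 -0.7;0.095 -0.107 0 24.4 -0.7", squeeze=20)

```text
time: 14.07
tool_pos: [0.4178, 0.0586, 0.1094]
ee_rot: [0.789, 0.614, -0.0, -0.0]
ft_force: [0.6, -0.4, 0.1]
width: 0.854
grasp_force: 0.0
```

```bash
python3 -c "
from h import *
rel([.4173,.0592,.008],75.7)"
```

```text
delta [ 0.0005 -0.0006  0.1014] turn 0.07 now h 75.77 pos [0.4178 0.0586 0.1094] tilt [-7.e-04 -0.e+00 -1.e+00] q [-0.13 -0.2   2.2  -0.    1.15  0.12] t 14.07
```

Call:
move_arm(deltas="0.0005 0 0.04 0 -0.7;0.0005 0 0.075 0 -0.7;0.0005 0 0.1 0 -0.7;0.0005 0 0.101 0 -0.7;0.0005 0 0.101 0 -0.7;0.0005 0 0.101 0 0.4;0.0005 0 0.101 0 0.4;0.0005 0 0.101 0 0.4;0.0005 0 0.101 0 0.4;0.0005 0 0.101 0 0.4;0.0005 0 0.101 0 0.4;0.0005 0 0.101 0 0.4", squeeze=20)

```text
time: 15.07
tool_pos: [0.4185, 0.0593, 0.0099]
ee_rot: [0.789, 0.614, 0.001, 0.001]
ft_force: [-0.6, -0.7, 7.5]
width: 0.552
grasp_force: 20.0
```

```bash
python3 -c "
from h import *
s=observe();print(s['ft_force'].round(2),s['grasp_force'],s['width'])
rel([*W(.3285),.07],100.1)"
```

```text
[-0.57 -0.69  7.47] 19.973886497318745 0.5515342610892113
delta [-0.0799  0.1525 -0.0598] turn -24.35 now h 75.75 pos [0.4185 0.0593 0.0099] tilt [ 1.7e-03 -3.0e-04 -1.0e+00] q [-0.13  0.    2.24 -0.    0.9   0.12] t 15.07
```

Call:
move_arm(deltas="0 0 -0.03 0 0.4;0 0 -0.06 0 0.4;-0.02 0.04 -0.06 -6 0.4;-0.04 0.08 -0.06 -12 0.4;-0.06 0.115 -0.06 -18 0.4;-0.08 0.152 -0.06 -24.35 0.4;-0.08 0.152 -0.06 -24.35 0.4;-0.08 0.152 -0.06 -24.35 0.4;-0.08 0.152 -0.06 -24.35 0.4")

```text
time: 15.82
tool_pos: [0.5442, -0.0551, 0.0681]
ee_rot: [0.643, 0.766, -0.0, -0.001]
ft_force: [-0.8, -0.3, -0.9]
width: 0.552
grasp_force: 20.0
```

```bash
python3 -c "
from h import *
s=observe();print(s['ft_force'].round(2),s['grasp_force'],s['width'],sn(s['tool_pos']))
rel([*W(.3285),.0205],100.1)"
```

```text
[-0.8  -0.32 -0.92] 19.972150046378374 0.5515407702844489 (np.float64(0.3276), np.float64(-0.0022))
delta [-0.001   0.0023  0.0476] turn -0.08 now h 100.02 pos [ 0.5442 -0.0551  0.0681] tilt [-1.9e-03  8.0e-04 -1.0e+00] q [-0.31  0.18  1.91  0.    1.06 -0.48] t 15.82
```

Call:
move_arm(deltas="-0.001 0.002 0.02 0 0.4;-0.001 0.002 0.038 0 0.4;-0.001 0.002 0.047 0 0.4;-0.001 0.002 0.047 0 0.4;-0.001 0.002 0.047 0 0.4;-0.001 0.002 0.047 0 0.4")

```text
time: 16.32
tool_pos: [0.5476, -0.0558, 0.0228]
ee_rot: [0.642, 0.767, 0.0, 0.001]
ft_force: [0.5, -1.3, -1.1]
width: 0.557
grasp_force: 20.0
```

```bash
python3 -c "
from h import *
import pickle
C=calib('wrist');a=grab_frame('wrist');pickle.dump(C,open('w5.pkl','wb'))
s=observe();print(s['ft_force'].round(2),s['width'],sn(s['tool_pos']))
rel([*W(.3285),.0205],100.1)
cv2.imwrite('pics/w5.png',cv2.resize(a[:,170:470,::-1],None,fx=2,fy=1.5,interpolation=cv2.INTER_CUBIC))
cv2.imwrite('pics/w5r.png',a[:,:,::-1])
for k in (198.5,290.5): print(k,proj('wrist',[*W(k/1e3),.013],C))
print('cam',sn(-C[2][:3,:3].T@C[2][:3,3]),(-C[2][:3,:3].T@C[2][:3,3])[2])
for z in (.01,.018,.0425,.0545): print(z,[proj('wrist',[*W(.3285-.026,n),z],C).round(1) for n in (-.026,.026)])
g=a[:,:,:].astype(int)
uc=int(proj('wrist',[*W(.2905),.013],C)[0])
for u in (uc-15,uc,uc+15): print(u,[ (v,tuple(g[v,u])) for v in range(60,300,6)])
"
```

```text
[-0.23  0.35 -0.29] 0.5551833146188105 (np.float64(0.3291), np.float64(0.0014))
delta [ 0.0006 -0.0014  0.0025] turn 0.01 now h 100.11 pos [ 0.548 -0.056  0.023] tilt [ 1.9e-03 -5.0e-04 -1.0e+00] q [-0.31  0.26  1.91  0.    0.97 -0.48] t 16.37
198.5 [315.44778145  19.28863497]
290.5 [315.4812068  178.12207778]
cam (np.float64(0.254), np.float64(-0.0001)) 0.20286250416008353
0.01 [array([277. , 194.8]), array([354. , 194.8])]
0.018 [array([275.4, 197.8]), array([355.5, 197.8])]
0.0425 [array([269.8, 208.7]), array([361.2, 208.7])]
0.0545 [array([266.4, 215.3]), array([364.6, 215.3])]
300 [(60, (np.int64(149), np.int64(104), np.int64(76))), (66, (np.int64(149), np.int64(107), np.int64(79))), (72, (np.int64(148), np.int64(109), np.int64(83))), (78, (np.int64(148), np.int64(113), np.int64(87))), (84, (np.int64(154), np.int64(122), np.int64(98))), (90, (np.int64(154), np.int64(123), np.int64(100))), (96, (np.int64(164), np.int64(138), np.int64(116))), (102, (np.int64(163), np.int64(140), np.int64(118))), (108, (np.int64(161), np.int64(139), np.int64(117))), (114, (np.int64(161), np.int64(
[... 5141 characters left out ...]
, np.int64(55))), (222, (np.int64(134), np.int64(109), np.int64(79))), (228, (np.int64(131), np.int64(106), np.int64(78))), (234, (np.int64(131), np.int64(107), np.int64(79))), (240, (np.int64(127), np.int64(103), np.int64(74))), (246, (np.int64(128), np.int64(103), np.int64(75))), (252, (np.int64(126), np.int64(102), np.int64(75))), (258, (np.int64(124), np.int64(100), np.int64(72))), (264, (np.int64(120), np.int64(97), np.int64(72))), (270, (np.int64(118), np.int64(97), np.int64(71))), (276, (np.int64(117), np.int64(95), np.int64(68))), (282, (np.int64(117), np.int64(95), np.int64(68))), (288, (np.int64(114), np.int64(93), np.int64(67))), (294, (np.int64(115), np.int64(94), np.int64(67)))]
```

```bash
python3 -c "
import cv2;print(cv2.imread('pics/w5.png').shape)"
```

```text
(600, 600, 3)
```

```bash
python3 -c "
from h import *
import pickle
C=pickle.load(open('w5.pkl','rb'));a=cv2.imread('pics/w5r.png').astype(int)
g=a.sum(2)//3
for u in (285,315,345): print(u,list(zip(range(166,224),g[166:224,u])))
for v in (182,184,186,200,202,204): print(v,sn(atz('wrist',315,v,.013,C)))
for v in (217,219,221): print(v,sn(atz('wrist',315,v,.0575,C)))
for u in range(250,380,8): print(u,g[240,u],end=' ')
"
```

```text
285 [(166, np.int64(121)), (167, np.int64(120)), (168, np.int64(125)), (169, np.int64(132)), (170, np.int64(147)), (171, np.int64(163)), (172, np.int64(177)), (173, np.int64(188)), (174, np.int64(187)), (175, np.int64(177)), (176, np.int64(162)), (177, np.int64(148)), (178, np.int64(136)), (179, np.int64(127)), (180, np.int64(120)), (181, np.int64(112)), (182, np.int64(105)), (183, np.int64(102)), (184, np.int64(112)), (185, np.int64(118)), (186, np.int64(122)), (187, np.int64(121)), (188, np.int64(119)), (189, np.int64(119)), (190, np.int64(120)), (191, np.int64(119)), (192, np.int64(119)), (193, np.int64(121)), (194, np.int64(120)), (195, np.int64(120)), (196, np.int64(120)), (197, np.int64(121)), (198, np.int64(115)), (199, np.int64(105)), (200, np.int64(91)), (201, np.int64(77)), (202, np.int64(72)), (203, np.int64(73)), (204, np.int64(77)), (205, np.int64(77)), (206, np.int64(79)), (207, np.int64(81)), (208, np.int64(82)), (209, np.int64(89)), (210, np.int64(98)), (211, np.int64(91)), (212, np.int64(81)), (213, np.int64(75)), (214, np.int64(77)), (215, np.int64(79)), (216, np.in
[... 2513 characters left out ...]
(217, np.int64(89)), (218, np.int64(95)), (219, np.int64(97)), (220, np.int64(103)), (221, np.int64(107)), (222, np.int64(107)), (223, np.int64(105))]
182 (np.float64(0.2931), np.float64(-0.0003))
184 (np.float64(0.2944), np.float64(-0.0003))
186 (np.float64(0.2958), np.float64(-0.0003))
200 (np.float64(0.3053), np.float64(-0.0003))
202 (np.float64(0.3067), np.float64(-0.0003))
204 (np.float64(0.3081), np.float64(-0.0003))
217 (np.float64(0.3025), np.float64(-0.0003))
219 (np.float64(0.3036), np.float64(-0.0003))
221 (np.float64(0.3046), np.float64(-0.0003))
250 122 258 125 266 114 274 107 282 107 290 107 298 109 306 106 314 105 322 104 330 101 338 102 346 106 354 104 362 101 370 124 378 125
```

View pics/w5.png

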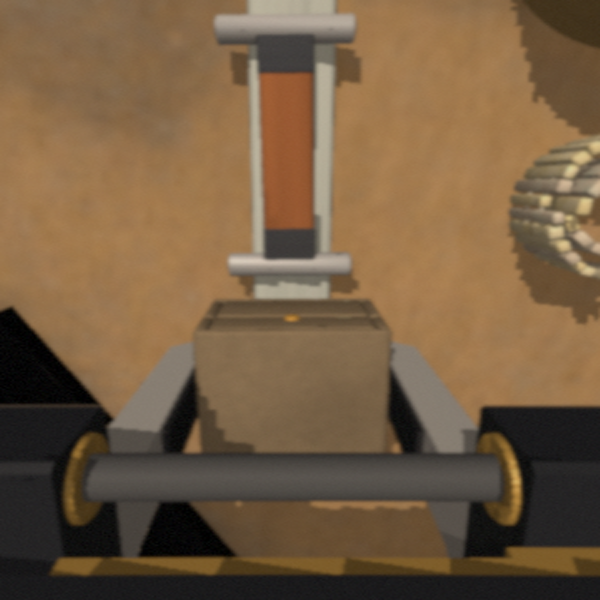

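The box is square and centred over the rail, with the knob above pin height at zoom (291,318). The bar's pin is at zoom (290,264), leaving a gap of about 10 mm. I'll close most of it just above the rail and measure again.

Call:
move_arm(deltas="0.004 0 0.002 0 0.4;0.008 0 0.004 0 0.4;0.008 0 0.004 0 0.4;0.008 0 0.004 0 0.4;0.008 0 0.004 0 0.4;0.008 0 0.004 0 0.4")

```text
time: 16.87
tool_pos: [0.546, -0.0483, 0.018]
ee_rot: [0.642, 0.767, 0.0, 0.0]
ft_force: [-0.2, 0.9, -0.6]
width: 0.551
grasp_force: 20.0
```

```bash
cat > gap.py <<'E'
from h import *
s=observe();C=calib('wrist');a=grab_frame('wrist').astype(int)
print(s['tool_pos'].round(4),sn(s['tool_pos']),s['ft_force'].round(2))
g=a.sum(2)//3
for u in (290,315,335): print(u,' '.join(f'{v}:{g[v,u]}' for v in range(158,208)))
zb=s['tool_pos'][2]-.0099
for v in range(170,200,4): print(v,sn(atz('wrist',315,v,.014,C)),sn(atz('wrist',315,v,zb,C)))
E
python3 gap.py
```

```text
[ 0.546  -0.0483  0.018 ] (np.float64(0.3211), np.float64(0.0008)) [-0.17  0.92 -0.59]
290 158:119 159:119 160:118 161:117 162:119 163:119 164:119 165:117 166:119 167:119 168:119 169:118 170:118 171:118 172:120 173:120 174:118 175:117 176:116 177:116 178:117 179:117 180:119 181:123 182:129 183:144 184:158 185:177 186:191 187:198 188:192 189:178 190:163 191:147 192:136 193:124 194:113 195:101 196:87 197:80 198:79 199:82 200:82 201:74 202:70 203:71 204:73 205:76 206:79 207:79
315 158:91 159:93 160:92 161:93 162:93 163:91 164:91 165:84 166:71 167:61 168:60 169:58 170:59 171:59 172:60 173:58 174:58 175:59 176:57 177:56 178:58 179:58 180:57 181:56 182:59 183:59 184:61 185:81 186:128 187:169 188:181 189:177 190:163 191:150 192:138 193:127 194:115 195:103 196:96 197:95 198:93 199:80 200:75 201:69 202:69 203:70 204:70 205:74 206:78 207:78
335 158:141 159:139 160:139 161:139 162:137 163:137 164:137 165:136 166:134 167:133 168:134 169:133 170:129 171:130 172:129 173:128 174:128 175:128 176:127 177:125 178:126 179:125 180:124 181:123 182:130 183:144 184:153 185:162 186:169 187:171 188:169 189:166 190:159 191:150 192:139 193:130 194:116 195:103 196:87 197:83 198:78 199:71 200:71 201:70 202:70 203:72 204:72 205:76 206:77 207:79
170 (np.float64(0.2764), np.float64(-0.0006)) (np.float64(0.2774), np.float64(-0.0006))
174 (np.float64(0.279), np.float64(-0.0006)) (np.float64(0.28), np.float64(-0.0006))
178 (np.float64(0.2816), np.float64(-0.0006)) (np.float64(0.2827), np.float64(-0.0006))
182 (np.float64(0.2841), np.float64(-0.0006)) (np.float64(0.2854), np.float64(-0.0006))
186 (np.float64(0.2868), np.float64(-0.0006)) (np.float64(0.2881), np.float64(-0.0006))
190 (np.float64(0.2894), np.float64(-0.0006)) (np.float64(0.2908), np.float64(-0.0006))
194 (np.float64(0.292), np.float64(-0.0006)) (np.float64(0.2935), np.float64(-0.0006))
198 (np.float64(0.2947), np.float64(-0.0006)) (np.float64(0.2962), np.float64(-0.0006))
```

Call:
move_arm(deltas="0.001 0 0 0 0.4;0.002 0 0 0 0.4;0.0025 0 0 0 0.4;0.0025 0 0 0 0.4;0.0025 0 0 0 0.4;0.0025 0 0 0 0.4")

```text
time: 17.42
tool_pos: [0.5457, -0.0459, 0.018]
ee_rot: [0.642, 0.767, 0.0, 0.0]
ft_force: [1.2, -1.0, 1.4]
width: 0.553
grasp_force: 20.0
```

```bash
python3 gap.py
```

```text
[ 0.5457 -0.0459  0.018 ] (np.float64(0.3188), np.float64(0.0008)) [ 1.21 -0.98  1.4 ]
290 158:119 159:118 160:120 161:117 162:118 163:118 164:117 165:117 166:117 167:118 168:119 169:118 170:118 171:120 172:118 173:119 174:119 175:118 176:119 177:117 178:117 179:117 180:115 181:116 182:116 183:118 184:120 185:124 186:135 187:152 188:167 189:181 190:194 191:196 192:186 193:170 194:154 195:141 196:128 197:119 198:107 199:91 200:74 201:68 202:69 203:71 204:72 205:74 206:76 207:77
315 158:93 159:92 160:92 161:92 162:91 163:92 164:93 165:92 166:92 167:91 168:87 169:79 170:68 171:60 172:59 173:58 174:57 175:57 176:57 177:58 178:58 179:55 180:57 181:55 182:57 183:56 184:56 185:58 186:57 187:58 188:65 189:94 190:138 191:171 192:179 193:169 194:155 195:141 196:131 197:122 198:107 199:89 200:71 201:65 202:67 203:69 204:72 205:75 206:78 207:79
335 158:138 159:137 160:134 161:136 162:135 163:134 164:133 165:130 166:130 167:129 168:129 169:129 170:127 171:127 172:126 173:126 174:124 175:124 176:125 177:124 178:122 179:123 180:123 181:120 182:121 183:119 184:120 185:122 186:134 187:146 188:156 189:166 190:171 191:170 192:167 193:162 194:153 195:144 196:133 197:124 198:109 199:88 200:69 201:65 202:68 203:72 204:73 205:75 206:77 207:79
170 (np.float64(0.2741), np.float64(-0.0005)) (np.float64(0.275), np.float64(-0.0005))
174 (np.float64(0.2766), np.float64(-0.0005)) (np.float64(0.2777), np.float64(-0.0005))
178 (np.float64(0.2792), np.float64(-0.0005)) (np.float64(0.2803), np.float64(-0.0005))
182 (np.float64(0.2818), np.float64(-0.0005)) (np.float64(0.283), np.float64(-0.0005))
186 (np.float64(0.2844), np.float64(-0.0005)) (np.float64(0.2857), np.float64(-0.0005))
190 (np.float64(0.287), np.float64(-0.0005)) (np.float64(0.2884), np.float64(-0.0005))
194 (np.float64(0.2897), np.float64(-0.0005)) (np.float64(0.2911), np.float64(-0.0006))
198 (np.float64(0.2923), np.float64(-0.0005)) (np.float64(0.2939), np.float64(-0.0006))
```

Call:
move_arm(deltas="0 0 0.0007 0 0.4;0.0003 0 0.0007 0 0.4;0.0006 0 0.0007 0 0.4;0.001 0 0.0007 0 0.4;0.001 0 0.0007 0 0.4;0.001 0 0.0007 0 0.4")

```text
time: 17.97
tool_pos: [0.5459, -0.0456, 0.018]
ee_rot: [0.642, 0.767, -0.0, 0.001]
ft_force: [-1.7, -4.1, 5.1]
width: 0.556
grasp_force: 20.0
```

```bash
python3 gap.py
```

```text
[ 0.5459 -0.0456  0.018 ] (np.float64(0.3185), np.float64(0.0011)) [-1.67 -4.14  5.14]
290 158:117 159:118 160:118 161:116 162:118 163:117 164:115 165:116 166:115 167:117 168:118 169:119 170:120 171:118 172:117 173:118 174:118 175:118 176:116 177:119 178:119 179:115 180:114 181:115 182:116 183:118 184:119 185:124 186:134 187:149 188:165 189:182 190:194 191:196 192:187 193:172 194:155 195:142 196:130 197:122 198:109 199:94 200:80 201:71 202:68 203:71 204:74 205:75 206:78 207:77
315 158:92 159:92 160:91 161:91 162:91 163:91 164:91 165:91 166:91 167:90 168:90 169:80 170:67 171:60 172:59 173:58 174:59 175:58 176:57 177:57 178:58 179:56 180:56 181:56 182:56 183:56 184:56 185:54 186:57 187:58 188:64 189:92 190:137 191:170 192:179 193:169 194:156 195:143 196:132 197:122 198:109 199:90 200:70 201:67 202:68 203:70 204:73 205:73 206:76 207:79
335 158:123 159:122 160:121 161:121 162:121 163:119 164:119 165:120 166:119 167:119 168:119 169:121 170:122 171:124 172:123 173:126 174:127 175:126 176:125 177:125 178:123 179:125 180:124 181:124 182:125 183:122 184:122 185:122 186:132 187:146 188:156 189:165 190:173 191:173 192:169 193:161 194:152 195:144 196:133 197:124 198:109 199:87 200:70 201:66 202:69 203:72 204:73 205:77 206:76 207:79
170 (np.float64(0.2738), np.float64(-0.0003)) (np.float64(0.2748), np.float64(-0.0003))
174 (np.float64(0.2763), np.float64(-0.0003)) (np.float64(0.2774), np.float64(-0.0003))
178 (np.float64(0.2789), np.float64(-0.0003)) (np.float64(0.2801), np.float64(-0.0003))
182 (np.float64(0.2815), np.float64(-0.0003)) (np.float64(0.2827), np.float64(-0.0003))
186 (np.float64(0.2841), np.float64(-0.0003)) (np.float64(0.2854), np.float64(-0.0003))
190 (np.float64(0.2867), np.float64(-0.0003)) (np.float64(0.2881), np.float64(-0.0003))
194 (np.float64(0.2894), np.float64(-0.0003)) (np.float64(0.2909), np.float64(-0.0003))
198 (np.float64(0.292), np.float64(-0.0003)) (np.float64(0.2936), np.float64(-0.0003))
```

Call:
move_arm(deltas="0 0 -0.0015 0 0.4;0 0 -0.0015 0 0.4;0 0 -0.0015 0 0.4;0 0 -0.0015 0 0.4")

```text
time: 18.35
tool_pos: [0.5451, -0.0446, 0.0183]
ee_rot: [0.642, 0.767, 0.0, -0.0]
ft_force: [1.2, -0.9, -0.3]
width: 0.552
grasp_force: 20.0
```

```bash
python3 gap.py | head -3
```

```text
[ 0.5451 -0.0446  0.0183] (np.float64(0.3174), np.float64(0.0006)) [ 1.17 -0.87 -0.3 ]
290 158:117 159:119 160:119 161:119 162:119 163:120 164:120 165:118 166:116 167:118 168:116 169:118 170:119 171:118 172:118 173:117 174:117 175:117 176:117 177:117 178:118 179:119 180:115 181:114 182:115 183:116 184:118 185:125 186:136 187:152 188:169 189:184 190:195 191:194 192:183 193:166 194:150 195:137 196:127 197:118 198:104 199:88 200:73 201:68 202:68 203:72 204:72 205:74 206:78 207:79
315 158:91 159:92 160:91 161:92 162:92 163:91 164:91 165:90 166:92 167:92 168:88 169:80 170:67 171:61 172:57 173:56 174:57 175:56 176:57 177:57 178:57 179:55 180:57 181:58 182:56 183:57 184:57 185:57 186:56 187:58 188:69 189:104 190:150 191:176 192:178 193:168 194:153 195:139 196:126 197:118 198:108 199:88 200:74 201:67 202:67 203:70 204:72 205:73 206:76 207:79
```

The bar followed the last 1 mm nudge, so the box is touching it. I'll set it down, release and lift straight up.

Call:
move_arm(deltas="0 0 0.0004 0 0.4;0 0 0.0004 0 0.4;0 0 0.0004 0 -0.5;0 0 0.0004 0 -0.5;0 0 0.0004 0 -0.5;0 0 0.0004 0 -0.5;0 0 0.0004 0 -0.5;0 0 -0.03 0 -0.5;0 0 -0.07 0 -0.5;0 0 -0.11 0 -0.5;0 0 -0.14 0 -0.5;0 0 -0.14 0 -0.5;0 0 -0.14 0 -0.5;0 0 -0.14 0 -0.5")

```text
time: 19.57
tool_pos: [0.5446, -0.0446, 0.1576]
ee_rot: [0.642, 0.767, -0.0, -0.001]
ft_force: [-0.2, 0.4, -0.5]
width: 0.747
grasp_force: 0.0
```

Run:
```python
from h import *
s=observe();C=calib('wrist');a=grab_frame('wrist');print(s['tool_pos'].round(4),s['ft_force'].round(2))
cv2.imwrite('pics/w6.png',a[:,:,::-1])
g=a.astype(int).sum(2)//3
for k in(.291,.296): print(proj('wrist',[*W(k),.013],C))
for nm,s_,z in(('front top',.2945,.053),('back top',.3465,.053),('front bottom',.2945,.008)): print(nm,[proj('wrist',[*W(s_,n),z],C).round(1) for n in(-.026,.026)])
v0=int(proj('wrist',[*W(.29),.013],C)[1])
for u in(295,303,315,327,335): print(u,' '.join(f'{v}:{g[v,u]}' for v in range(v0-12,v0+34)))
v=int(proj('wrist',[*W(.32),.053],C)[1])
for vv in (v-10,v+8): print(vv,' '.join(f'{u}:{tuple(int(x) for x in a[vv,u])}' for u in list(range(266,292))+list(range(340,366))))
```

```text
[ 0.5446 -0.0446  0.1576] [-0.18  0.39 -0.5 ]
[316.66501859 165.95147919]
[316.66331705 170.42715963]
front top [array([290.2, 175.6]), array([343.3, 175.6])]
back top [array([291.4, 225.6]), array([342.1, 225.6])]
front bottom [array([293.6, 168.4]), array([339.7, 168.4])]
295 153:133 154:134 155:131 156:132 157:132 158:133 159:134 160:134 161:135 162:135 163:135 164:133 165:134 166:125 167:111 168:93 169:82 170:79 171:82 172:85 173:97 174:113 175:122 176:122 177:122 178:121 179:120 180:120 181:121 182:122 183:121 184:122 185:121 186:120 187:120 188:119 189:120 190:120 191:119 192:120 193:120 194:118 195:118 196:117 197:117 198:117
303 153:136 154:136 155:137 156:136 157:136 158:146 159:167 160:192 161:208 162:202 163:181 164:157 165:137 166:116 167:94 168:84 169:86 170:92 171:94 172:96 173:105 174:116 175:121 176:120 177:121 178:119 179:121 180:121 181:121 182:121 183:120 184:120 185:121 186:120 187:120 188:121 189:120 190:118 191:120 192:121 193:121 194:121 195:120 196:121 197:119 198:117
315 153:66 154:69 155:66 156:66 157:66 158:68 159:75 160:105 161:151 162:184 163:180 164:163 
[... 2274 characters left out ...]
85) 281:(177, 133, 84) 282:(177, 135, 87) 283:(177, 134, 87) 284:(178, 136, 89) 285:(176, 134, 87) 286:(177, 135, 87) 287:(179, 136, 89) 288:(180, 137, 89) 289:(178, 134, 87) 290:(171, 132, 87) 291:(156, 122, 83) 340:(129, 105, 77) 341:(125, 102, 75) 342:(116, 93, 66) 343:(112, 86, 56) 344:(115, 87, 56) 345:(117, 89, 60) 346:(120, 90, 60) 347:(130, 99, 67) 348:(154, 118, 79) 349:(171, 130, 88) 350:(178, 137, 91) 351:(178, 135, 89) 352:(177, 135, 89) 353:(176, 133, 88) 354:(176, 134, 86) 355:(176, 133, 86) 356:(175, 132, 84) 357:(174, 131, 83) 358:(174, 130, 82) 359:(173, 131, 83) 360:(174, 132, 84) 361:(175, 132, 87) 362:(175, 133, 88) 363:(174, 133, 86) 364:(176, 134, 87) 365:(177, 134, 87)
```

```bash
python3 -c "
from workcell import *
print(finish_job())"
```

```text
the job is handed in; nothing more can be done
None
```

I walked the bar two steps along the rail and left it lying there, then set the ring box upright, centred and square against its far end; I handed the job in at about 20 s, and no result came back.

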